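# Trip the hidden latch of the stone safe with the release rod

### The job

The little grey stone safe is shut: find by feel which of the three holes in its sloping front panel hides the spring latch, and push the thin release rod straight into that hole until the lid pops ajar. Then put the rod back upright in its wooden stand, down to its collar, and swing the safe's lid up and over until it stays wide open. Leave the pots and the loupe where they are.

Things in the scene. Friction and masses are not known exactly. Their poses are not given: they have to be found in the camera images.
- stone_safe: Grey sheet-metal safe, 130 (x) x 110 (y) x 65 mm high, fixed; origin at the centre of its underside, z up, front towards its own -x, lid hinge towards its +x. The front wall is 30 mm high; from there an aluminium panel rises backwards at 35 degrees to the horizontal, up to the flat lid's front edge. In the panel: three equal holes, 26 mm apart along the safe's y.
- hole_left (a point): Centre of the hole towards the safe's +y, on the panel's outer face. Hole 9 mm across, panel 4 mm thick. z axis = the hole's axis, pointing out of the panel, tilted 35 degrees from vertical towards the safe's front; y axis = the safe's y.
- hole_middle (a point): The same for the middle hole. Behind each hole, 16 mm from the panel's outer face along the hole's axis, is a steel pad; all three look alike. Two of them (not told which) are rigid.
- hole_right (a point): The same for the hole towards the safe's -y. The pad of one of the three holes is the latch: it begins to yield at about 4 N, trips after 3 to 5 mm at 6 to 8 N, and stops after about 7 mm (10 N). Once it has tripped, a spring lifts the lid ajar within half a second; a hard stop with the lid still shut means a rigid pad.
- safe_lid (a joint): Lid angle in rad: 0 shut (up to 0.02 of play while latched), about 0.48 when it has popped ajar, 1.57 upright, 1.85 against its stop, leaning back, where its weight keeps it; let go below upright it falls back to ajar. The lid weighs 90 g and swings freely above ajar; push under its lip along an arc about the hinge.
- lid_hinge (a point): Middle of the lid's hinge line (along the safe's y), 63 mm behind the safe's centre and 62 mm above its underside.
- lid_lip (a point): Middle of the round lip (6 mm thick, 112 mm long) along the lid's front edge, 84.5 mm from the hinge line; moves with the lid. The lid is a flat plate 4 mm thick; shut, the lip lies 62 mm above the surface, ajar about 39 mm higher.
- rod_tip (a point): Tip of the release rod. z axis along the rod from tip to handle. The rod: steel shaft 5 mm thick, 45 mm from the tip to the collar; collar 18 mm across, 6 mm thick; above it a dark round handle 12 mm thick and 54 mm long. About 60 g in all.
- rod_handle (a point): The place to grip the rod: on the handle's axis, 78 mm from the tip (27 mm above the collar, 27 mm below the handle's top). z axis as for the tip.
- stand_hole (a point): Mouth of the 12 mm upright hole in the wooden stand (50 x 70 x 52 mm, fixed): centre of its top face, 52 mm above the surface. The rod starts upright in it, its collar resting on the top face, its tip 45 mm below it.
- pot_low: Bystander: small round pot, 37 mm across, 21 mm high; origin at the centre of its underside.
- pot_tall: Bystander: round pot, 45 mm across, 25 mm high; origin at the centre of its underside.
- eye_loupe: Bystander: black eye loupe, 35 mm across, 26 mm high; origin at the centre of its underside.
There are look-alikes about, which are no part of the job. What is shaped like the part that bears rod_tip but purple is not meant.

How it is judged:
On the way:
1. the lid pops ajar while the rod's tip is inside one of the holes (value of joint safe_lid above 0.15 rad and ((z of rod_tip in the frame of hole_left below -0.008 m and distance between rod_tip and hole_left below 0.034 m) or (z of rod_tip in the frame of hole_middle below -0.008 m and distance between rod_tip and hole_middle below 0.034 m) or (z of rod_tip in the frame of hole_right below -0.008 m and distance between rod_tip and hole_right below 0.034 m))).
At the end, for the whole second after the job is handed in: The lid stands open past upright (over 1.6 rad) and still; the rod stands upright (within 7 degrees) in the stand's hole (tip within 8 mm of its axis), down to its collar (within 4 mm) (value of joint safe_lid above 1.6 rad and velocity of joint safe_lid below 0.1 rad/s and horizontal distance between rod_tip and stand_hole below 0.008 m and z of rod_tip in the frame of stand_hole below -0.041 m and angle between rod_tip's own z axis and vertical below 0.12 rad); the robot touches nothing.
It fails at once if a bystander is pushed more than 30 mm from where it stood (distance of any of pot_low, pot_tall, eye_loupe from where it was at the start of the episode above 0.03 m).
It also fails if it takes over 61 s, if anything falls off the work surface, if the arm or the gripper's body presses on something with over 40 N, if the wrist force passes 120 N, or if a joint passes its speed limit or range.

### The arm

A 6-joint arm with a two-finger parallel gripper is mounted at the origin on a cart in front of the work surface, level with it; the furniture and walls round the work are solid. World frame = base frame: x ahead of the robot, y to its left, z up, the work surface at z = 0. Lengths are in m, angles in rad, forces in N, time in s.
With the tool pointing down it reaches from about 0.375 to 0.975 m from the base axis. Payload 3.8 kg.
Tool frame: the origin (TCP) lies at the very end of the fingers, on their centre line; the grasp point (between the pads) lies 19 mm behind it; z points along the fingers, y is the direction in which the jaws open and shut (so a half turn about z gives the same grasp; the last joint's range is limited). The gripper opens to 85 mm and grips with 20 to 120 N. Pads are 22 mm wide; open, the fingers measure 114 mm over their backs; the gripper's body (76 mm by 85 mm) begins 54 mm behind the grasp point. The pads swing forward as they close: fully open they stand 13 mm farther back than shut.
Start: joints at [1.205, 0.264, 1.604, -0, 1.274, -0.037], TCP at [0.218, 0.639, 0.231] pointing down, gripper open.
Joint ranges: [-2.63, 2.63], [-0.94, 2.18], [0.31, 2.57], [-1.31, 4.45], [0, 2.66], [-2.55, 2.55]. Speed limits (rad/s): [2.57, 2.57, 3.14, 3.14, 3.14, 3.14].

### API

Orientations are given as a rotation vector (axis times angle).
In Python, from workcell import status, read_camera, camera_info, order gives the robot as it stands.
- The arm moves only by the tool move_arm, never from a script. Its argument "deltas" is a list of rows, each a list of 3 entries, a list of its own where there are three numbers: the turn, a rotation vector about the world's x, y, z as a fraction of full scale, then the shift along the world's x, y, z as a fraction of full scale, then the closure, from -1 (fully open) to 1 (shut), so that 0 is half open. A call has 1 to 20 rows; each row is the pose to reach, as a shift and turn from the pose commanded when the call began; what a row does not reach only later rows make up. Full scale, the value 1, is 0.1 m for a shift and pi/2 rad for a turn. A row lasts 1/8 s, in which the tool goes at most 62.5 mm and 10.7 degrees, less where a joint would pass 70% of its speed; a pose out of reach is approached as far as the arm can. A call with a number of a shift or a turn outside -1 to 1 is refused whole. A call with a gripper value outside its range is refused whole. The fingers move at their own pace and stop on an object; "grip_force" is the grip in N (left out, the last holds). Time passes only in rows, so rows that repeat a pose let the fingers close. It gives the time, the measured TCP pose, the force and the opening at its end, in the units of the state.
- status.read_state(): the state, without advancing time (a new reading comes with each control period).
- read_camera(name): name is "scene" or "top" or "wrist"; returns (picture, depth): 400x640x3 uint8, red, green, blue; 400x640 float32, m along the optical axis (not along the pixel's ray), 0 where there is no reading.
- camera_info(name): a dict with "K" (3x3 intrinsics, pixels), "R" (3x3) and "t" (3): a world point X has camera coordinates R X + t. Camera axes: x right, y down, z forward; pixel columns grow to the right and rows downward; lengths in m; the calibration is good to about 2 mm. A picture is of the moment at which its call begins: read the wrist's pose just before it. camera_info takes no time and is no camera call; for the wrist camera it gives the pose at the moment of the call.
- order.finish_job(): hands the job in, once; it reports no verdict.
The state is a dict: "time": time; "q": joint angles; "joint_vel": joint speeds; "joint_torque": joint torques, N m; "tool_pos": TCP position; "tcp_rot": TCP orientation; "wrist_force": force on the tool from outside, world axes, zero at the start; "torque": the same for the moment, N m; "width": opening from 0.0 (shut) to 1.0 (fully open).
Only numpy, scipy, OpenCV 4.12 (cv2) and the standard library are available. Lean on these libraries where they do the work, as an engineer would, in place of code of your own. Each camera call takes 0.05 s, during which the arm holds its last target. There are 200 camera calls.

## Working session

There is one attempt and no reset: what is moved stays moved. The work goes in short steps, Python scripts to look and compute and a tool call to move; the robot and the scene stay as the last step left them, time stands still between calls to the robot, and variables do not carry over. Pictures are saved under pics/ and viewed, about 8 in all and at most 12, crops included, and the job is handed in when it is done.

Besides the shell and the picture viewer there is one more tool, called after "Request:" in YAML: its name, and indented under it one key for each argument. move_arm: Moves the arm, as the interface text tells. Its arguments: {"type":"object","properties":{"deltas":{"type":"array","items":{"type":"array"}},"grip_force":{"type":"number"}},"required":["deltas"]}

```bash
ls; mkdir -p pics
python3 - <<'E'
from workcell import status, read_camera, camera_info
import cv2, numpy as np
s=status.read_state(); print(s)
for n in ("scene","top"):
    p,d=read_camera(n); np.savez(f"pics/{n}0.npz",p=p,d=d); cv2.imwrite(f"pics/{n}0.png",p[:,:,::-1])
    i=camera_info(n); print(n,i)
E
```

```text
pics
{'time': 0.0, 'q': array([ 1.20506198e+00,  2.64763311e-01,  1.60538875e+00,  1.95493159e-05,
        1.27366229e+00, -3.69127853e-02]), 'joint_vel': array([-0.0009787 ,  0.00073821,  0.00160068,  0.00044584, -0.00046827,
       -0.00074726]), 'joint_torque': array([ 1.20403594e-03, -5.15105438e+01, -3.67319298e+01,  1.53665019e-04,
        1.27489446e-02,  1.26416816e-05]), 'tool_pos': array([0.21772052, 0.63815673, 0.22994719]), 'tcp_rot': array([-0.51412077, -3.09876852,  0.00341299]), 'wrist_force': array([-1.0865965 ,  0.27998703, -0.53543033]), 'torque': array([-0.01156679, -0.00154945,  0.02133291]), 'width': 0.9988834836189517}
scene {'K': array([[454.86083448,   0.        , 331.72468511],
       [  0.        , 454.86083448, 195.42534062],
       [  0.        ,   0.        ,   1.        ]]), 'R': array([[ 0.62958024, -0.77679957,  0.01453064],
       [-0.31865879, -0.27523316, -0.90702993],
       [ 0.70857977,  0.56641781, -0.42081537]]), 't': array([-0.33468719,  0.21243811,  0.64471242])}
top {'K': array([[386.87019565,   0.        , 324.53621758],
       [  0.        , 386.87019565, 197.03158361],
       [  0.        ,   0.        ,   1.        ]]), 'R': array([[ 0.10986633, -0.99394497, -0.00166907],
       [-0.97370794, -0.10729197, -0.20095094],
       [ 0.1995551 ,  0.02370293, -0.97959988]]), 't': array([-0.0873385 ,  0.49991328,  0.97126629])}
```

View pics/scene0.png

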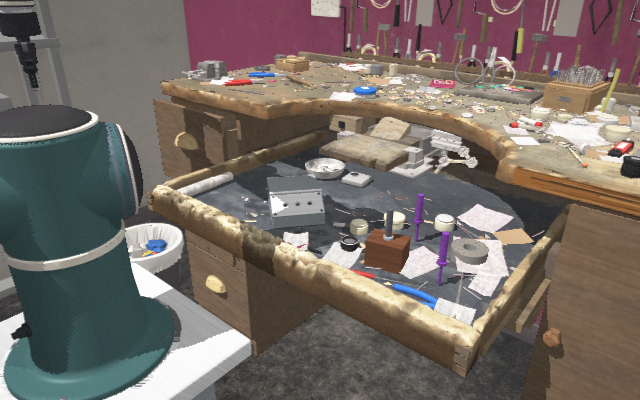

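View pics/top0.png

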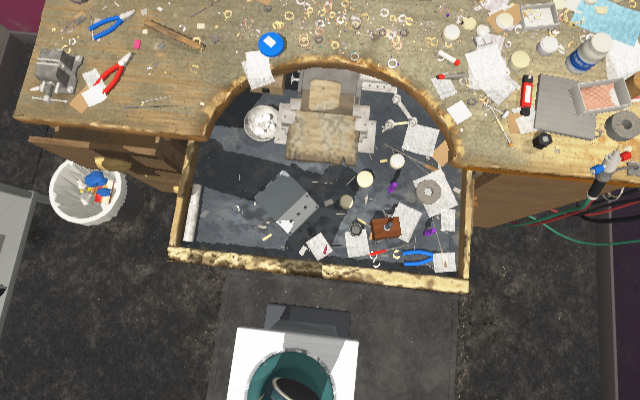

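The scene view shows the safe at (297,205), the dark-handled rod in the brown stand at (388,240), and two purple look-alike rods at (420,215) and (443,260). The rod I want is the dark one in the stand. I'll check that choice in a close crop and look at the top view at the same time.

Run:
```python
import cv2, numpy as np
a=cv2.imread("pics/scene0.png")[165:300,250:510]; b=cv2.imread("pics/top0.png")[140:270,230:480]
a=cv2.resize(a,(780,300*135//100*1),interpolation=cv2.INTER_CUBIC)
b=cv2.resize(b,(780,405),interpolation=cv2.INTER_CUBIC)
cv2.imwrite("pics/cropA.png",a); cv2.imwrite("pics/cropB.png",b)
```

```text
(no output)
```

View pics/cropA.png

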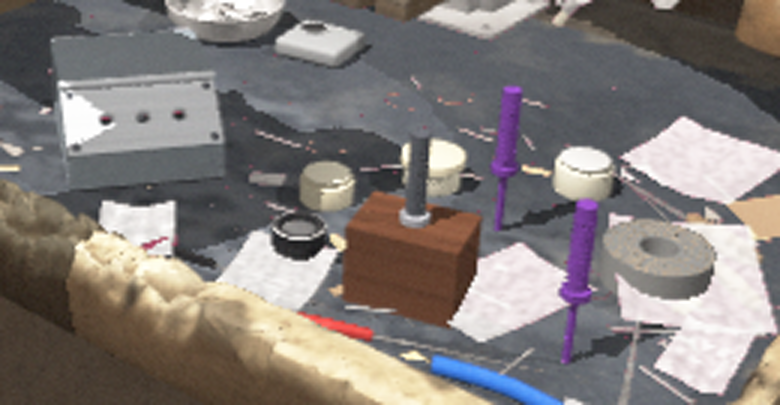

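View pics/cropB.png

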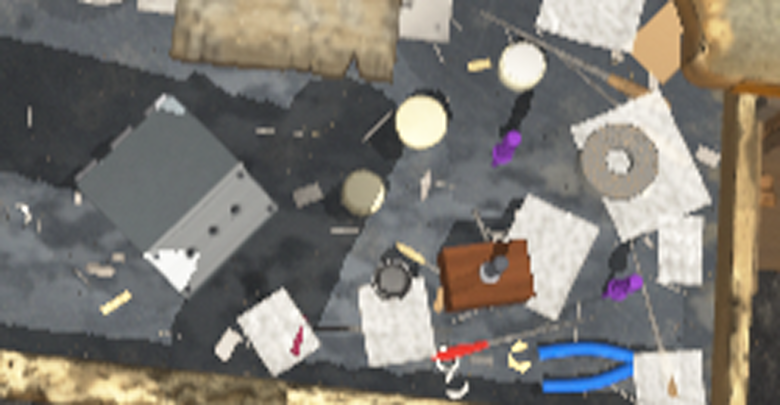

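The crops confirm it: the grey/dark-handled rod is in the brown stand (crop 418,170), and both purple ones are decoys. The holes are at crop A (106,119), (143,117), (179,114) and crop B (190,252), (213,230), (235,209). Next I'll measure safe, holes and stand.

```bash
cat > h.py <<'E'
import numpy as np, cv2
from workcell import status, read_camera, camera_info
from scipy.spatial.transform import Rotation as Rt
def ray(i,uv):
    c=-i["R"].T@i["t"]; d=i["R"].T@np.linalg.solve(i["K"],[uv[0],uv[1],1]); return c,d/np.linalg.norm(d)
def onz(i,uv,z):
    c,d=ray(i,uv); return c+d*(z-c[2])/d[2]
def tri(r1,r2):
    (c1,d1),(c2,d2)=r1,r2
    s=np.linalg.lstsq(np.c_[d1,-d2],c2-c1,rcond=None)[0]
    a,b=c1+s[0]*d1,c2+s[1]*d2; return (a+b)/2,np.linalg.norm(a-b)
def cloud(i,d):
    v,u=np.mgrid[0:d.shape[0],0:d.shape[1]]
    P=np.stack([(u-i["K"][0,2])/i["K"][0,0]*d,(v-i["K"][1,2])/i["K"][1,1]*d,d],-1)
    return (P-i["t"])@i["R"]
def dark(g,uv,r=3):
    u,v=np.round(uv).astype(int); w=g[v-r:v+r+1,u-r:u+r+1].astype(float)
    w=np.clip(np.percentile(w,60)-w,0,None); V,U=np.mgrid[v-r:v+r+1,u-r:u+r+1]
    return np.array([(U*w).sum(),(V*w).sum()])/w.sum()
E
python3 - <<'E'
from h import *
np.set_printoptions(precision=4,suppress=True)
I={n:camera_info(n) for n in("scene","top")}; Z={n:np.load(f"pics/{n}0.npz") for n in I}
G={n:cv2.cvtColor(Z[n]["p"],cv2.COLOR_RGB2GRAY) for n in I}
A=[(250+x/3,165+y/3) for x,y in((106,119),(143,117),(179,114))]
B=[(230+x/3.12-.3,140+y/3.115-.3) for x,y in((190,252),(213,230),(235,209))]
for a,b in zip(A,B):
    a2,b2=dark(G["scene"],a),dark(G["top"],b)
    print(a2-a,b2-b,*tri(ray(I["scene"],a2),ray(I["top"],b2)))
for n in I:
    P=cloud(I[n],Z[n]["d"])
    # lid
    m=(abs(P[...,2]-.064)<.006)&(P[...,0]>.3)&(P[...,0]<.75)&(abs(P[...,1])<.3)
    k,l,st,c=cv2.connectedComponentsWithStats(m.astype(np.uint8))
    for j in range(1,k):
        if st[j,4]>150:
            q=P[l==j]; r=cv2.minAreaRect((q[:,:2]*1000).astype(np.float32)); print(n,st[j],"z",np.median(q[:,2]),r)
    # brown stand
    h=cv2.cvtColor(Z[n]["p"],cv2.COLOR_RGB2HSV); 
    m=(abs(P[...,2]-.052)<.006)&(P[...,0]>.3)&(P[...,0]<.6)&(h[...,1]>110)&((h[...,0]<15))
    k,l,st,c=cv2.connectedComponentsWithStats(m.astype(np.uint8))
    for j in range(1,k):
        if st[j,4]>40:
            q=P[l==j]; r=cv2.minAreaRect((q[:,:2]*1000).astype(np.float32)); print("stand",n,st[j],"z",np.median(q[:,2]),r)
print("rod top", tri(ray(I["scene"],(250+420/3,165+133/3)),ray(I["top"],(230+499/3.12,140+263/3.115))))
print("collar",onz(I["scene"],(250+414/3,165+216/3),.055),onz(I["top"],(230+489/3.12,140+272/3.115),.058))
for nm,a,b in(("low",(327,185),(363,193)),("tall",(434,165),(421,123)),("loupe",(300,237),(391,279)),("pot3",(584,172),(522,66))):
    print(nm,onz(I["top"],(230+b[0]/3.12,140+b[1]/3.115),.022))
E
```

```text
[ 0.0958 -0.1548] [ 0.4447 -0.4103] [0.4361 0.049  0.045 ] 0.0007862838682807774
[-0.4114 -0.2793] [-0.0274  0.0587] [0.4555 0.0331 0.0447] 0.0006334395777581964
[-0.3746 -0.1494] [-0.026   0.0805] [0.4755 0.0168 0.0446] 0.0004697943179733539
scene [266 174  55  24 970] z 0.06576148965138714 ((491.9439697265625, 81.82286071777344), (101.07835388183594, 111.27262878417969), 51.6862907409668)
stand scene [366 229  44  25 582] z 0.05282030327519366 ((442.5830993652344, -200.9200897216797), (54.34248352050781, 69.57052612304688), 14.270463943481445)
top [ 254  171   54   53 1487] z 0.06355962811606806 ((493.8456726074219, 82.191162109375), (97.20924377441406, 111.69108581542969), 51.567970275878906)
stand top [372 217  29  22 458] z 0.05059942620927106 ((443.6210021972656, -200.23947143554688), (50.29021072387695, 70.53731536865234), 13.654059410095215)
rod top (array([ 0.4438, -0.2002,  0.112 ]), np.float64(0.0009143075329093607))
collar [ 0.446  -0.1996  0.055 ] [ 0.4433 -0.2004  0.058 ]
low [ 0.5052 -0.0915  0.022 ]
tall [ 0.5733 -0.136   0.022 ]
loupe [ 0.4332 -0.1227  0.022 ]
pot3 [ 0.6351 -0.2204  0.022 ]
```

Request:
move_arm:
  deltas:
    - [[0,0,-0.05],[0.4,-0.4,0],-1]
    - [[0,0,-0.1],[0.8,-0.8,0],-1]
    - [[0,0,-0.13],[1,-1,0],-1]
  grip_force: 40

```text
time: 0.48
tool_pos: [0.3193, 0.5366, 0.2306]
tcp_rot: [0.832, 3.029, -0.002]
wrist_force: [-1.0, 0.0, 0.8]
width: 1.001
```

Request:
move_arm:
  deltas:
    - [[0,0,-0.05],[0.4,-0.4,0],-1]
    - [[0,0,-0.1],[0.8,-0.8,0],-1]
    - [[0,0,-0.13],[1,-1,0],-1]

```text
time: 0.85
tool_pos: [0.4195, 0.4365, 0.2307]
tcp_rot: [1.138, 2.928, -0.002]
wrist_force: [-0.5, 0.6, -0.0]
width: 1.001
```

Request:
move_arm:
  deltas:
    - [[0,0,-0.05],[0.1,-0.4,0],-1]
    - [[0,0,-0.1],[0.2,-0.8,0],-1]
    - [[0,0,-0.13],[0.26,-1,0],-1]

```text
time: 1.23
tool_pos: [0.444, 0.337, 0.2307]
tcp_rot: [-1.429, -2.797, 0.002]
wrist_force: [-0.8, -0.2, 0.1]
width: 1.0
```

Run:
```python
from h import *
s=status.read_state(); print(s["time"],s["q"],s["tool_pos"],s["tcp_rot"],s["wrist_force"])
```

```text
1.225 [ 6.04529016e-01  4.30770543e-02  1.85787576e+00 -9.00115724e-05
  1.24171887e+00 -2.15797687e-02] [0.44401552 0.33695635 0.23074387] [-1.42910554e+00 -2.79723373e+00  1.55556347e-03] [-0.76217928 -0.18202862  0.11212043]
```

Request:
move_arm:
  deltas:
    - [[0,0,-0.06],[0,-0.4,0],-1]
    - [[0,0,-0.1],[0,-0.8,0],-1]
    - [[0,0,-0.12],[0,-1,0],-1]

```text
time: 1.6
tool_pos: [0.4438, 0.2377, 0.2311]
tcp_rot: [-1.685, -2.651, -0.0]
wrist_force: [-0.2, 0.0, -0.0]
width: 1.002
```

Request:
move_arm:
  deltas:
    - [[0,0,-0.06],[0,-0.4,0],-1]
    - [[0,0,-0.1],[0,-0.8,0],-1]
    - [[0,0,-0.12],[0,-1,0],-1]

```text
time: 1.98
tool_pos: [0.444, 0.1379, 0.2313]
tcp_rot: [-1.927, -2.481, -0.001]
wrist_force: [-0.3, -0.4, -0.5]
width: 0.996
```

Request:
move_arm:
  deltas:
    - [[0,0,-0.06],[0,-0.4,0],-1]
    - [[0,0,-0.1],[0,-0.8,0],-1]
    - [[0,0,-0.12],[0,-1,0],-1]

```text
time: 2.35
tool_pos: [0.4442, 0.0378, 0.2314]
tcp_rot: [2.152, 2.289, 0.001]
wrist_force: [-0.6, -0.6, -0.0]
width: 1.0
```

Run:
```python
from h import *
s=status.read_state(); print(s["time"],s["q"],s["tool_pos"],s["tcp_rot"],s["wrist_force"])
p,d=read_camera("wrist"); i=camera_info("wrist"); print(-i["R"].T@i["t"],i["R"])
np.savez("pics/w0.npz",p=p,d=d,**i); cv2.imwrite("pics/w0.png",p[:,:,::-1])
```

```text
2.35 [ 2.87890102e-02 -1.83053789e-01  2.06776402e+00  3.92119462e-04
  1.25631414e+00 -3.30690849e-02] [0.44419051 0.03783137 0.2313809 ] [2.15172590e+00 2.28884295e+00 1.04490218e-03] [-0.56526824 -0.58929405 -0.03046838]
[0.43970658 0.10887472 0.37388028] [[ 9.98162896e-01  6.05860351e-02  4.07873686e-04]
 [ 5.79789885e-02 -9.57122197e-01  2.83823073e-01]
 [ 1.75860996e-02 -2.83278012e-01 -9.58876581e-01]]
```

View pics/w0.png

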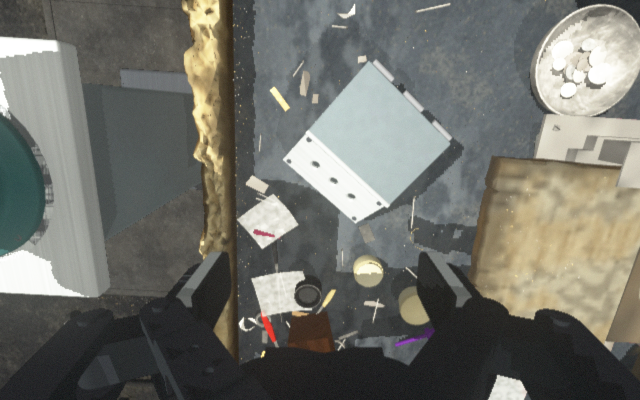

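The wrist view shows the safe clearly, with holes at about (316,163), (333,180) and (350,196), and the stand at (310,330). I'll refine the safe pose from this and fit the arm's kinematics to check reach.

```bash
cat > fit.py <<'E'
from h import *
np.set_printoptions(precision=4,suppress=True)
Z=np.load("pics/w0.npz"); i={k:Z[k] for k in"KRt"}; g=cv2.cvtColor(Z["p"],cv2.COLOR_RGB2GRAY)
H=[]
for uv in((316,163),(333,180),(350,196)):
    a=dark(g,uv,5); H.append(onz(i,a,.0449)); print(a,H[-1])
H=np.array(H); print("spacing",np.linalg.norm(np.diff(H,axis=0),axis=1),"yaw",np.degrees(np.arctan2(*(H[0]-H[2])[1::-1]))-90)
P=cloud(i,Z["d"])
# panel plane
c=H.mean(0); m=np.linalg.norm(P[...,:2]-c[:2],axis=-1)<.02; q=P[m]; q=q[abs(q[:,2]-.045)<.02]
n=np.linalg.svd(q-np.median(q,0))[2][2]; n*=np.sign(n[2]); print("panel n",n,"tilt",np.degrees(np.arccos(n[2])),"az",np.degrees(np.arctan2(-n[1],-n[0])), "z at hole", np.median(q[:,2]+((q-c)[:,:2]@n[:2])/n[2]))
m=(abs(P[...,2]-.064)<.004)&(np.linalg.norm(P[...,:2]-[.49,.08],axis=-1)<.1)
print("lid",np.median(P[m][:,2]),cv2.minAreaRect((P[m][:,:2]*1000).astype(np.float32)))
r=P[(P[...,0]>.25)&(P[...,0]<.36)&(abs(P[...,1])<.3)&(P[...,2]>0)]; print("rail x",np.percentile(r[:,0],[1,99]),"z",np.percentile(r[:,2],[50,95,99.5]))
# kinematics: joint data
from scipy.optimize import least_squares
Q=np.array([[1.20506,.264763,1.605389,0,1.273662,-.036913],[.604529,.043077,1.857876,-.00009,1.241719,-.02158],[.028789,-.183054,2.067764,.000392,1.256314,-.033069]])
X=np.array([[.21772,.638157,.229947],[.444016,.336956,.230744],[.44419,.037831,.231381]])
V=np.array([[-.51412,-3.09877,.00341],[-1.429106,-2.797234,.001556],[2.151726,2.288843,.001045]])
def fk(q,p):
    h,a1,a2,off,a3,a4=p
    R=Rt.from_rotvec([0,0,q[0]]); x=np.array([0,0,h])+0
    R=R*Rt.from_rotvec([0,q[1],0]); x=x+R.apply([0,off,a1])
    R=R*Rt.from_rotvec([0,q[2],0]); x=x+R.apply([a4,0,0])
    R=R*Rt.from_rotvec([0,0,q[3]]); x=x+R.apply([0,0,a2])
    R=R*Rt.from_rotvec([0,q[4],0]); R=R*Rt.from_rotvec([0,0,q[5]]); x=x+R.apply([0,0,a3]); return x,R
def res(p): return np.concatenate([fk(q,p)[0]-x for q,x in zip(Q,X)]+[(p-[.3,.4,.45,.02,.27,0])*1e-3])
s=least_squares(res,[.3,.4,.45,.02,.27,0]); print("kin",s.x,"res",s.fun[:9].round(4))
for q,v in zip(Q,V): print("R offset",((fk(q,s.x)[1]).inv()*Rt.from_rotvec(v)).as_rotvec())
E
python3 fit.py
```

```text
[315.3038 163.7201] [0.4348 0.0494 0.0449]
[333.3473 180.0024] [0.4549 0.0331 0.0449]
[350.8948 195.6194] [0.4751 0.017  0.0449]
spacing [0.0259 0.0258] yaw 51.13354490203565
panel n [-0.364  -0.4555  0.8124] tilt 35.665163607098066 az 51.36705402711434 z at hole 0.04567268078631652
lid 0.06474453102743104 ((495.9012451171875, 83.48672485351562), (94.50869750976562, 111.84640502929688), 51.21586608886719)
rail x [0.3016 0.3589] z [0.0323 0.0425 0.0439]
kin [0.2371 0.5119 0.5663 0.0249 0.3327 0.0016] res [ 0. -0.  0. -0.  0. -0.  0. -0. -0.]
R offset [-0.      0.      1.5708]
R offset [ 0.     -0.      1.5708]
R offset [0.     0.     1.5708]
```

Request:
move_arm:
  deltas:
    - [[0,0,-0.06],[0,-0.4,0],-1]
    - [[0,0,-0.1],[0,-0.8,0],-1]
    - [[0,0,-0.12],[0,-1,0],-1]

```text
time: 2.78
tool_pos: [0.4444, -0.0619, 0.2314]
tcp_rot: [2.357, 2.077, 0.001]
wrist_force: [0.1, 0.4, 1.0]
width: 0.995
```

Request:
move_arm:
  deltas:
    - [[0,0,-0.06],[0,-0.4,0],-1]
    - [[0,0,-0.1],[0,-0.8,0],-1]
    - [[0,0,-0.12],[0,-1,0],-1]

```text
time: 3.15
tool_pos: [0.4446, -0.1621, 0.2313]
tcp_rot: [2.542, 1.846, 0.001]
wrist_force: [1.0, 0.2, 0.1]
width: 0.998
```

Request:
move_arm:
  deltas:
    - [[0,0,-0.05],[0,-0.2,-0.2],-1]
    - [[0,0,-0.07],[0,-0.38,-0.5],-1]
    - [[0,0,-0.07],[0,-0.38,-0.5],-1]

```text
time: 3.52
tool_pos: [0.4427, -0.1984, 0.1788]
tcp_rot: [-2.635, -1.702, 0.003]
wrist_force: [-0.8, -0.1, -0.2]
width: 1.002
```

Run:
```python
from h import *
s=status.read_state(); print(s["time"],s["q"],s["tool_pos"],s["tcp_rot"],s["wrist_force"])
p,d=read_camera("wrist"); i=camera_info("wrist")
np.savez("pics/w1.npz",p=p,d=d,**i); cv2.imwrite("pics/w1.png",p[:,:,::-1])
P=cloud(i,d); 
m=(P[...,2]>.075)&(P[...,2]<.118)&(np.linalg.norm(P[...,:2]-[.4435,-.2003],axis=-1)<.03); q=P[m]
print(m.sum(), q.min(0),q.max(0)); t=q[q[:,2]>.108]; print("top",len(t),np.median(t,0), (t.min(0)+t.max(0))/2)
```

```text
3.525 [-4.73083789e-01 -5.49661287e-02  2.05433505e+00  6.90593638e-04
  1.14759022e+00 -4.97055501e-02] [ 0.44265693 -0.1983564   0.17876106] [-2.63467831 -1.70203304  0.00335715] [-0.77993108 -0.10136845 -0.16781782]
434 [ 0.44036012 -0.20455983  0.07506805] [ 0.45246464 -0.19274958  0.1150379 ]
top 236 [ 0.44649255 -0.19850953  0.11328868] [ 0.44623711 -0.19889513  0.11152328]
```

View pics/w1.png

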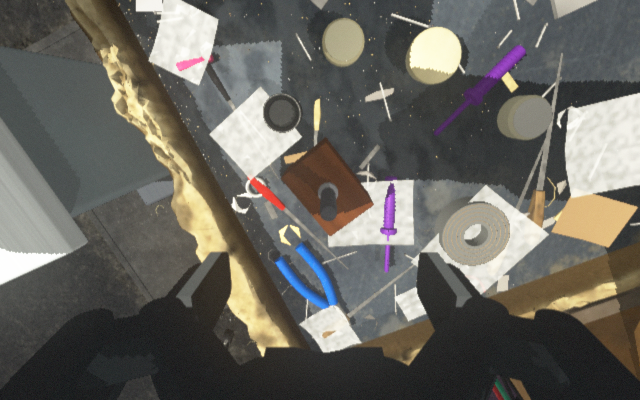

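The wrist view shows the dark rod in the stand at (328,195), between the open fingers. One purple decoy is at (388,225) and the other at (485,90). The rod's axis agrees to about 2 mm with the outside cameras, so I'm descending.

Request:
move_arm:
  deltas:
    - [[0,0,0],[0.02,-0.01,-0.2],-1]
    - [[0,0,0],[0.02,-0.01,-0.5],-1]
    - [[0,0,0],[0.02,-0.01,-0.8],-1]
    - [[0,0,0],[0.02,-0.01,-1],-1]

```text
time: 4.08
tool_pos: [0.4469, -0.1992, 0.0815]
tcp_rot: [2.636, 1.707, 0.002]
wrist_force: [-0.6, 0.3, 0.1]
width: 0.999
```

Request:
move_arm:
  deltas:
    - [[0,0,0],[0,0,-0.13],-1]
    - [[0,0,0],[0,0,-0.13],-1]
    - [[0,0,0],[0,0,-0.13],0.5]
    - [[0,0,0],[0,0,-0.13],1]
    - [[0,0,0],[0,0,-0.13],1]
    - [[0,0,0],[0,0,-0.13],1]
    - [[0,0,0],[0,0,-0.13],1]
    - [[0,0,0],[0,0,-0.13],1]
    - [[0,0,0],[0,0,-0.13],1]
    - [[0,0,0],[0,0,-0.13],1]
  grip_force: 60

```text
time: 5.32
tool_pos: [0.4461, -0.2003, 0.0685]
tcp_rot: [2.638, 1.705, -0.0]
wrist_force: [-1.5, -0.2, 3.6]
width: 0.123
```

```bash
sed -n '/^from scipy.optimize/,$p' fit.py | grep -v '^for\|^s=' > kin0.py; (echo 'from h import *'; echo 'np.set_printoptions(precision=3,suppress=True)'; cat kin0.py) > kin.py
cat >> kin.py <<'E'
LO=np.array([-2.63,-.94,.31,-1.31,0,-2.55]);HI=np.array([2.63,2.18,2.57,4.45,2.66,2.55])
yaw=np.radians(51.2); ux=np.array([np.cos(yaw),np.sin(yaw),0]); uy=np.array([-ux[1],ux[0],0]); n=-np.sin(np.radians(35))*ux+[0,0,np.cos(np.radians(35))]
Hm=np.array([.455,.033,.045])
def down(az): # tool z down, tool y at azimuth az
    y=np.array([np.cos(az),np.sin(az),0]); z=np.array([0,0,-1.]); return Rt.from_matrix(np.c_[np.cross(y,z),y,z])
tilt=Rt.from_rotvec(np.radians(35)*np.array([ux[1],-ux[0],0]))
off=Rt.from_rotvec([0,0,np.pi/2])
def ik(p,x,R,q0):
    f=lambda q:np.r_[(fk(q,p)[0]-x)*10,((fk(q,p)[1]*off).inv()*R).as_rotvec()]
    return least_squares(f,np.clip(q0,LO+.01,HI-.01),bounds=(LO,HI))
def kinfit(a3): return least_squares(lambda p:np.r_[np.concatenate([fk(q,p)[0]-x for q,x in zip(Q,X)]),(p[4]-a3),(p[5]-0)*.1],[.3,.4,.45,.02,.27,0]).x
E
python3 - <<'E'
from kin import *
for a3 in(.2,.27,.33):
    p=kinfit(a3)
    for az in np.radians([-60,-24,0,30]):
        x=Hm+n*.0615; s=ik(p,x,tilt*down(az),[0,-.2,2.1,.8,.9,0]); print(a3,np.degrees(az).round(),s.cost.round(6),s.x)
E
```

```text
0.2 -60.0 0.0 [-0.296 -0.146  2.384  0.805  0.83   0.213]
0.2 -24.0 0.0 [-0.296 -0.146  2.384  0.805  0.83  -0.415]
0.2 0.0 0.0 [-0.296 -0.146  2.384  0.805  0.83  -0.834]
0.2 30.0 0.0 [-0.296 -0.146  2.384  0.805  0.83  -1.357]
0.27 -60.0 0.0 [-0.401 -0.159  2.423  0.806  0.871  0.113]
0.27 -24.0 0.0 [-0.401 -0.159  2.423  0.806  0.871 -0.516]
0.27 0.0 0.0 [-0.401 -0.159  2.423  0.806  0.871 -0.935]
0.27 30.0 0.0 [-0.401 -0.159  2.423  0.806  0.871 -1.458]
0.33 -60.0 0.0 [-0.497 -0.161  2.45   0.799  0.906  0.024]
0.33 -24.0 0.0 [-0.497 -0.161  2.45   0.799  0.906 -0.604]
0.33 0.0 0.0 [-0.497 -0.161  2.45   0.799  0.906 -1.023]
0.33 30.0 0.0 [-0.497 -0.161  2.45   0.799  0.906 -1.546]
```

Request:
move_arm:
  deltas:
    - [[0,0,0],[0,0,0.2],1]
    - [[0,0,0],[0,0,0.4],1]
    - [[0,0,0],[0,0,0.6],1]
    - [[0,0,0],[0,0,0.8],1]
    - [[0,0,0],[0,0,1],1]
    - [[0,0,0],[0,0,1],1]

```text
time: 6.08
tool_pos: [0.4471, -0.2007, 0.1695]
tcp_rot: [2.636, 1.704, 0.003]
wrist_force: [0.4, -0.1, -0.9]
width: 0.121
```

Request:
move_arm:
  deltas:
    - [[0.06,-0.05,0],[0,0.2,0],1]
    - [[0.12,-0.1,0],[0,0.4,0],1]
    - [[0.18,-0.145,0],[0,0.6,0],1]
    - [[0.24,-0.194,0],[0,0.8,0],1]
    - [[0.303,-0.244,0],[0,1,0],1]
    - [[0.303,-0.244,0],[0,1,0],1]

```text
time: 6.82
tool_pos: [0.4435, -0.0994, 0.1652]
tcp_rot: [-2.376, -1.529, -0.842]
wrist_force: [-0.4, -1.0, -1.1]
width: 0.12
```

Request:
move_arm:
  deltas:
    - [[0,0,0],[-0.02,0.2,-0.1],1]
    - [[0,0,0],[-0.04,0.4,-0.2],1]
    - [[0,0,0],[-0.06,0.55,-0.3],1]
    - [[0,0,0],[-0.08,0.72,-0.41],1]
    - [[0,0,0],[-0.08,0.72,-0.41],1]
    - [[0,0,0],[-0.08,0.72,-0.41],1]

```text
time: 7.58
tool_pos: [0.4384, -0.0282, 0.1275]
tcp_rot: [-2.375, -1.537, -0.848]
wrist_force: [1.2, -0.7, -1.2]
width: 0.125
```

```bash
cat > look.py <<'E'
from kin import *
s=status.read_state(); R=Rt.from_rotvec(s["tcp_rot"]); tz=R.apply([0,0,1]); tip=s["tool_pos"]+.0615*tz
print("t",s["time"],"q",s["q"],"tcp",s["tool_pos"],"F",s["wrist_force"])
print("toolz",tz,"want",-n,"err deg",np.degrees(np.arccos(np.clip(-tz@n,-1,1))),"turn(frac)",np.cross(tz,-n)/(np.pi/2))
for k,nm in((1,"left"),(0,"mid"),(-1,"right")):
    d=tip-(Hm+.0258*k*uy); print(nm,"axial",d@n,"uy",d@uy,"up-panel",d@np.cross(uy,n))
E
cat > snap.py <<'E'
import sys
from kin import *
nm=sys.argv[1]; c=sys.argv[2]
p,d=read_camera(c); i=camera_info(c); np.savez(f"pics/{nm}.npz",p=p,d=d,**i); cv2.imwrite(f"pics/{nm}.png",p[:,:,::-1])
E
python3 look.py; python3 snap.py w2 wrist; python3 snap.py s2 scene;python3 snap.py t2 top
python3 - <<'E'
import cv2,numpy as np
a=cv2.imread("pics/w2.png"); b=cv2.imread("pics/s2.png")[140:270,250:400]; c=cv2.imread("pics/t2.png")[150:260,250:377]
f=lambda x:cv2.resize(x,(400,346))
cv2.imwrite("pics/m2.png",np.vstack([cv2.resize(a[100:350],(800,250)),np.hstack([f(b),f(c)])]))
E
```

```text
t 7.575 q [-0.599 -0.172  2.393  0.742  1.009 -0.613] tcp [ 0.438 -0.028  0.128] F [ 1.171 -0.707 -1.219]
toolz [ 0.36   0.446 -0.819] want [ 0.359  0.447 -0.819] err deg 0.05370391824212026 turn(frac) [0. 0. 0.]
left axial 0.03945619136612813 uy -0.0512380270898628 up-panel -0.0002710053029179836
mid axial 0.03945619136612812 uy -0.02543802708986281 up-panel -0.0002710053029179732
right axial 0.03945619136612812 uy 0.0003619729101371847 up-panel -0.00027100530291796973
```

View pics/m2.png

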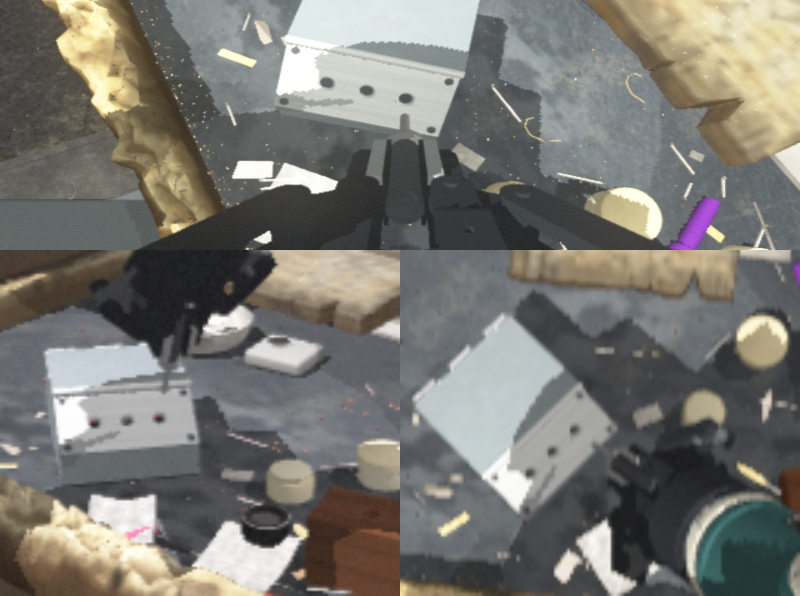

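The tip sits in front of the right-hand hole: wrist composite tip (405,115), hole (405,98). I'll compare the projected model points with the image, magnified.

```bash
cat > chk.py <<'E'
from kin import *
def proj(i,X): c=i["K"]@(i["R"]@X+i["t"]); return c[:2]/c[2]
TCP=np.array([.4384,-.0282,.1275]); tip=TCP-.0615*n
out=[]
for f,h0 in(("w2",None),("s2",None)):
    Z=np.load(f"pics/{f}.npz"); i={k:Z[k] for k in"KRt"}; g=cv2.cvtColor(Z["p"],cv2.COLOR_RGB2GRAY)
    for k in(1,0,-1):
        h=proj(i,Hm+.0258*k*uy); print(f,k,h,"seen-model px",dark(g,h,6 if f=="w2" else 3)-h)
    t=proj(i,tip); print(f,"tip model",t)
    u,v=(np.round(proj(i,Hm-.0258*uy))).astype(int); w=(30,22) if f=="w2" else (20,15)
    im=Z["p"][v-w[1]:v+w[1],u-w[0]:u+w[0],::-1]; sc=400/(2*w[0]); im=cv2.resize(im,None,fx=sc,fy=sc,interpolation=cv2.INTER_NEAREST)
    a=((t-[u-w[0],v-w[1]]+.5)*sc).astype(int); cv2.drawMarker(im,tuple(map(int,a)),(0,0,255),0,14,1); out.append(im[:290]); print("origin",u-w[0],v-w[1],sc)
cv2.imwrite("pics/m3.png",np.hstack([o[:min(x.shape[0] for x in out)] for o in out]))
E
python3 chk.py
```

```text
w2 1 [260.578 183.236] seen-model px [ 0.539 -0.926]
w2 0 [292.388 191.171] seen-model px [ 0.56  -1.055]
w2 -1 [323.728 198.988] seen-model px [ 0.367 -0.883]
w2 tip model [323.218 215.563]
origin 294 177 6.666666666666667
s2 1 [285.176 204.651] seen-model px [0.001 0.001]
s2 0 [297.284 203.681] seen-model px [-0.029  0.056]
s2 -1 [309.265 202.722] seen-model px [0.015 0.11 ]
s2 tip model [310.832 193.456]
origin 289 188 10.0
```

View pics/m3.png

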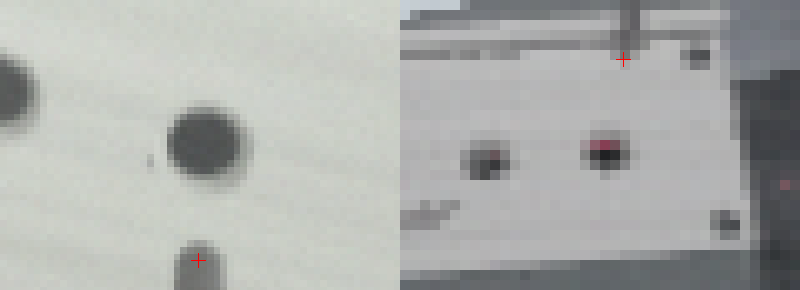

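The model and image agree within about 1 mm at both the tip and the hole, well inside the 2 mm hole clearance. I'm inserting to just short of the pad.

Request:
move_arm:
  deltas:
    - [[0,0,0],[0.036,0.045,-0.082],1]
    - [[0,0,0],[0.072,0.089,-0.164],1]
    - [[0,0,0],[0.108,0.134,-0.246],1]
    - [[0,0,0],[0.129,0.161,-0.295],1]
    - [[0,0,0],[0.151,0.188,-0.344],1]
    - [[0,0,0],[0.169,0.21,-0.385],1]
    - [[0,0,0],[0.183,0.228,-0.417],1]
    - [[0,0,0],[0.183,0.228,-0.417],1]
  grip_force: 100

```text
time: 8.72
tool_pos: [0.4562, -0.0052, 0.0854]
tcp_rot: [-2.375, -1.536, -0.847]
wrist_force: [-0.2, 0.2, -0.6]
width: 0.11
```

```bash
python3 look.py
```

```text
t 8.725 q [-0.519 -0.081  2.414  0.819  0.888 -0.655] tcp [ 0.456 -0.005  0.085] F [-0.239  0.223 -0.598]
toolz [ 0.359  0.447 -0.819] want [ 0.359  0.447 -0.819] err deg 0.010650166276821756 turn(frac) [-0.  0. -0.]
left axial -0.011776324528644558 uy -0.050628286998409336 up-panel -0.0005873689212091901
mid axial -0.011776324528644563 uy -0.024828286998409332 up-panel -0.0005873689212091797
right axial -0.011776324528644567 uy 0.0009717130015906598 up-panel -0.0005873689212091745
```

Request:
move_arm:
  deltas:
    - [[0,0,0],[0.007,0.009,-0.016],1]
    - [[0,0,0],[0.011,0.013,-0.025],1]
    - [[0,0,0],[0.014,0.018,-0.033],1]
    - [[0,0,0],[0.016,0.02,-0.037],1]
    - [[0,0,0],[0.018,0.022,-0.041],1]

```text
time: 9.35
tool_pos: [0.4581, -0.0033, 0.0818]
tcp_rot: [-2.375, -1.537, -0.847]
wrist_force: [-6.4, -4.3, 6.7]
width: 0.112
```

```bash
python3 look.py | grep -v left; python3 -c "
from kin import *
print(status.read_state()['wrist_force']@n)"
```

```text
t 9.35 q [-0.512 -0.072  2.414  0.827  0.878 -0.661] tcp [ 0.458 -0.003  0.082] F [-6.383 -4.35   6.744]
toolz [ 0.36   0.447 -0.819] want [ 0.359  0.447 -0.819] err deg 0.02623443013459214 turn(frac) [0. 0. 0.]
mid axial -0.01621417895891831 uy -0.025211856718745464 up-panel -0.00045977783878995305
right axial -0.016214178958918312 uy 0.0005881432812545277 up-panel -0.000459777838789947
9.762746566818826
```

Request:
move_arm:
  deltas:
    - [[0,0,0],[0.002,0.0025,-0.004],1]
    - [[0,0,0],[0.0036,0.0045,-0.008],1]
    - [[0,0,0],[0.0036,0.0045,-0.008],1]

```text
time: 9.72
tool_pos: [0.4586, -0.0032, 0.0816]
tcp_rot: [-2.375, -1.538, -0.848]
wrist_force: [-9.4, -6.2, 10.9]
width: 0.113
```

```bash
python3 look.py | grep -v left; python3 -c "
from kin import *
print(status.read_state()['wrist_force']@n)"
```

```text
t 9.725 q [-0.511 -0.071  2.414  0.827  0.877 -0.662] tcp [ 0.459 -0.003  0.082] F [-9.371 -6.212 10.942]
toolz [ 0.36   0.447 -0.819] want [ 0.359  0.447 -0.819] err deg 0.03675155504904729 turn(frac) [0. 0. 0.]
mid axial -0.016598497523604774 uy -0.025516956852438336 up-panel -0.0002754659868087475
right axial -0.016598497523604774 uy 0.00028304314756165665 up-panel -0.00027546598680874054
15.107661206993066
```

15 N with only 0.4 mm of travel: the right-hand pad is rigid. I'm withdrawing and moving to the middle hole.

Request:
move_arm:
  deltas:
    - [[0,0,0],[-0.02,-0.025,0.045],1]
    - [[0,0,0],[-0.05,-0.062,0.115],1]
    - [[0,0,0],[-0.09,-0.112,0.205],1]
    - [[0,0,0],[-0.1,-0.125,0.229],1]
    - [[0,0,0],[-0.2,-0.044,0.229],1]
    - [[0,0,0],[-0.301,0.037,0.229],1]
    - [[0,0,0],[-0.301,0.037,0.229],1]
    - [[0,0,0],[-0.301,0.037,0.229],1]

```text
time: 10.72
tool_pos: [0.4282, 0.0012, 0.1036]
tcp_rot: [-2.375, -1.536, -0.847]
wrist_force: [0.3, -0.7, -1.1]
width: 0.115
```

```bash
python3 look.py
```

```text
t 10.725 q [-0.544 -0.181  2.454  0.78   0.942 -0.619] tcp [0.428 0.001 0.104] F [ 0.273 -0.675 -1.139]
toolz [ 0.36   0.447 -0.819] want [ 0.359  0.447 -0.819] err deg 0.03959437217428647 turn(frac) [0. 0. 0.]
left axial 0.010311945733198729 uy -0.024933286262518544 up-panel -0.0004543460320597728
mid axial 0.010311945733198723 uy 0.0008667137374814521 up-panel -0.00045434603205976413
right axial 0.01031194573319872 uy 0.026666713737481446 up-panel -0.00045434603205975806
```

Request:
move_arm:
  deltas:
    - [[0,0,0],[0.03,0.03,-0.06],1]
    - [[0,0,0],[0.06,0.068,-0.125],1]
    - [[0,0,0],[0.08,0.09,-0.17],1]
    - [[0,0,0],[0.095,0.108,-0.205],1]
    - [[0,0,0],[0.099,0.113,-0.215],1]
    - [[0,0,0],[0.102,0.117,-0.221],1]
    - [[0,0,0],[0.104,0.12,-0.227],1]
    - [[0,0,0],[0.104,0.12,-0.227],1]

```text
time: 11.72
tool_pos: [0.4383, 0.0128, 0.0808]
tcp_rot: [-2.375, -1.537, -0.846]
wrist_force: [-5.0, -2.8, 3.6]
width: 0.113
```

```bash
python3 look.py; python3 -c "
from kin import *
print(status.read_state()['wrist_force']@n)"
```

```text
t 11.725 q [-0.499 -0.124  2.462  0.827  0.873 -0.648] tcp [0.438 0.013 0.081] F [-4.986 -2.801  3.593]
toolz [ 0.359  0.447 -0.82 ] want [ 0.359  0.447 -0.819] err deg 0.03690872764533991 turn(frac) [ 0. -0.  0.]
left axial -0.01710778013018375 uy -0.025499287753015805 up-panel -0.0009739077331500775
mid axial -0.017107780130183756 uy 0.00030071224698419163 up-panel -0.0009739077331500697
right axial -0.01710778013018376 uy 0.02610071224698418 up-panel -0.0009739077331500636
5.987290287830163
```

6 N at 17.1 mm deep, past where the rigid pad stopped the rod, so this one yields. I'm pressing on.

Request:
move_arm:
  deltas:
    - [[0,0,0],[0.0036,0.0045,-0.008],1]
    - [[0,0,0],[0.007,0.009,-0.016],1]
    - [[0,0,0],[0.011,0.0135,-0.025],1]
    - [[0,0,0],[0.014,0.018,-0.033],1]
    - [[0,0,0],[0.016,0.02,-0.037],1]
    - [[0,0,0],[0.016,0.02,-0.037],1]
    - [[0,0,0],[0.016,0.02,-0.037],1]
    - [[0,0,0],[0.016,0.02,-0.037],1]

```text
time: 12.72
tool_pos: [0.4397, 0.0141, 0.0769]
tcp_rot: [-2.376, -1.538, -0.845]
wrist_force: [-8.3, -6.4, 4.5]
width: 0.109
```

```bash
cat > lid.py <<'E'
from kin import *
C=Hm+.0429*ux; 
p,d=read_camera("top"); i=camera_info("top"); P=cloud(i,d)
L=P-[C[0],C[1],0]; x=L@ux; y=L@uy; m=(abs(y)<.056)&(x>-.03)&(x<.1)&(L[...,2]>.05)&(L[...,2]<.2)&(L[...,2]<.25)
for b in np.arange(-.03,.12,.015):
    k=m&(x>=b)&(x<b+.015); print(round(b,3),k.sum(),np.median(L[k][:,2]) if k.sum() else None)
E
python3 look.py|grep -v right; python3 lid.py; python3 -c "
from kin import *
print(status.read_state()['wrist_force']@n)"
```

```text
t 12.725 q [-0.492 -0.114  2.463  0.834  0.862 -0.653] tcp [0.44  0.014 0.077] F [-8.318 -6.393  4.524]
toolz [ 0.359  0.445 -0.82 ] want [ 0.359  0.447 -0.819] err deg 0.13381034902604239 turn(frac) [ 0.001 -0.001  0.   ]
left axial -0.021437294635017444 uy -0.025760513462337164 up-panel -0.0018104554314259426
mid axial -0.021437294635017447 uy 3.9486537662831826e-05 up-panel -0.001810455431425934
-0.03 187 0.0566306936480142
-0.015 249 0.09881971184704566
0.0 221 0.09121007255305343
0.015 218 0.08358255619306276
0.03 211 0.0757900104399939
0.045 206 0.0682889057538997
0.06 93 0.06315519236477338
0.075 0 None
0.09 0 None
0.105 0 None
10.810973313011829
```

The middle hole is the latch. The lid profile now slopes up to z≈0.10 at the lip (about 0.5 rad), so it is ajar. I'm withdrawing and going back to the stand.

Request:
move_arm:
  deltas:
    - [[0,0,0],[-0.02,-0.025,0.045],1]
    - [[0,0,0],[-0.055,-0.068,0.125],1]
    - [[0,0,0],[-0.1,-0.125,0.229],1]
    - [[0,0,0],[-0.16,-0.2,0.366],1]
    - [[0,0,0],[-0.22,-0.274,0.503],1]
    - [[0,0,0],[-0.22,-0.274,0.503],1]
  grip_force: 60

```text
time: 13.52
tool_pos: [0.4192, -0.0137, 0.129]
tcp_rot: [-2.378, -1.537, -0.85]
wrist_force: [0.3, -0.6, -1.0]
width: 0.112
```

Request:
move_arm:
  deltas:
    - [[0,0,0],[0.03,-0.2,0.2],1]
    - [[0,0,0],[0.06,-0.4,0.4],1]
    - [[-0.06,0.05,0],[0.14,-0.6,0.42],1]
    - [[-0.12,0.1,0],[0.2,-0.8,0.42],1]
    - [[-0.18,0.145,0],[0.28,-1,0.42],1]
    - [[-0.24,0.194,0],[0.28,-1,0.42],1]
    - [[-0.303,0.244,0],[0.28,-1,0.42],1]
    - [[-0.303,0.244,0],[0.28,-1,0.42],1]

```text
time: 14.52
tool_pos: [0.4473, -0.1106, 0.1691]
tcp_rot: [-2.634, -1.711, -0.001]
wrist_force: [-0.2, 0.9, -0.3]
width: 0.111
```

Request:
move_arm:
  deltas:
    - [[0,0,0],[0,-0.2,0],1]
    - [[0,0,0],[0,-0.5,0],1]
    - [[0,0,0],[0,-0.75,0],1]
    - [[0,0,0],[0,-0.85,0],1]
    - [[0,0,0],[0,-0.85,0],1]

```text
time: 15.15
tool_pos: [0.4457, -0.1977, 0.1691]
tcp_rot: [-2.639, -1.702, -0.001]
wrist_force: [0.1, 0.4, -0.1]
width: 0.112
```

```bash
python3 look.py|head -2
python3 - <<'E'
from kin import *
def proj(i,X): c=i["K"]@(i["R"]@X+i["t"]); return c[:2]/c[2]
s=status.read_state(); tz=Rt.from_rotvec(s["tcp_rot"]).apply([0,0,1]); tip=s["tool_pos"]+.0615*tz; out=[]
for c,z in(("scene",8),("top",8),("wrist",5)):
    p,d=read_camera(c); i=camera_info(c); np.savez(f"pics/{c}4.npz",p=p,d=d,**i)
    S=np.array([.4435,-.2003,.052]); u,v=np.round((proj(i,tip)+proj(i,S))/2).astype(int); w=int(130/z) if c!="wrist" else 40
    u0,v0=max(u-w,0),max(v-w,0)
    sub=p[v0:v0+2*w,u0:u0+2*w,::-1]; k=266/sub.shape[1]; im=cv2.resize(sub,None,fx=k,fy=k,interpolation=cv2.INTER_NEAREST)
    for X,col in((tip,(0,0,255)),(S,(0,255,0))):
        a=(proj(i,X)-[u0,v0]+.5)*k; cv2.drawMarker(im,tuple(int(t) for t in a),col,0,12,1)
    print(c,proj(i,tip),proj(i,S)); out.append(cv2.resize(im,(266,266)))
cv2.imwrite("pics/m4.png",np.hstack(out))
E
```

```text
t 15.15 q [-0.469 -0.044  2.063  0.001  1.124 -0.045] tcp [ 0.446 -0.198  0.169] F [ 0.103  0.385 -0.096]
toolz [-0.     0.001 -1.   ] want [ 0.359  0.447 -0.819] err deg 34.94043193560681 turn(frac) [ 0.284 -0.229 -0.   ]
scene [388.924 210.834] [387.437 239.096]
top [388.826 223.698] [386.333 227.514]
wrist [324.182 217.213] [322.982 198.963]
```

View pics/m4.png

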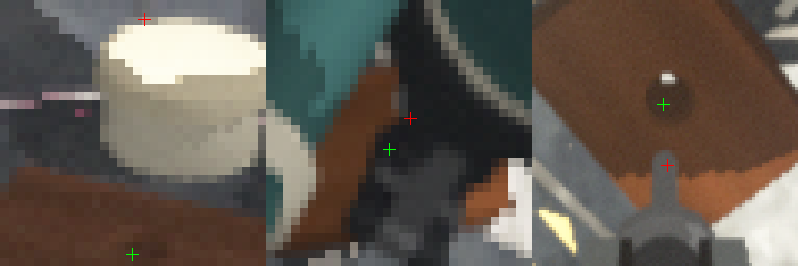

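The wrist view shows the empty hole at (669,95) and the rod tip at (665,152). The sideways offset is about 2 mm, which agrees with the recorded grasp position (0.4465, -0.2005). I'm aligning there and lowering.

Request:
move_arm:
  deltas:
    - [[0,0,0],[0.01,-0.026,0],1]
    - [[0,0,0],[0.01,-0.026,0],1]
    - [[0,0,0],[0.01,-0.026,-0.2],1]
    - [[0,0,0],[0.01,-0.026,-0.4],1]
    - [[0,0,0],[0.01,-0.026,-0.52],1]
    - [[0,0,0],[0.01,-0.026,-0.6],1]
    - [[0,0,0],[0.01,-0.026,-0.68],1]
    - [[0,0,0],[0.01,-0.026,-0.68],1]

```text
time: 16.3
tool_pos: [0.4471, -0.1999, 0.1011]
tcp_rot: [-2.638, -1.705, 0.001]
wrist_force: [-0.8, 0.3, -0.8]
width: 0.108
```

Run:
```python
from kin import *
s=status.read_state(); print(s["tool_pos"],s["wrist_force"],s["torque"])
```

```text
[ 0.447 -0.2    0.101] [-0.803  0.318 -0.814] [ 0.008 -0.012  0.017]
```

Request:
move_arm:
  deltas:
    - [[0,0,0],[0,0,-0.12],1]
    - [[0,0,0],[0,0,-0.22],1]
    - [[0,0,0],[0,0,-0.28],1]
    - [[0,0,0],[0,0,-0.31],1]
    - [[0,0,0],[0,0,-0.325],1]
    - [[0,0,0],[0,0,-0.325],1]

```text
time: 17.05
tool_pos: [0.4475, -0.2001, 0.0691]
tcp_rot: [2.638, 1.705, 0.0]
wrist_force: [-0.3, -0.2, -0.2]
width: 0.114
```

Run:
```python
from kin import *
s=status.read_state(); print(s["tool_pos"],s["wrist_force"],s["torque"])
```

```text
[ 0.447 -0.2    0.069] [-0.29  -0.206 -0.23 ] [ 0.014 -0.027 -0.04 ]
```

Request:
move_arm:
  deltas:
    - [[0,0,0],[0,0,-0.005],1]
    - [[0,0,0],[0,0,-0.008],1]
    - [[0,0,0],[0,0,-0.008],1]
    - [[0,0,0],[0,0,-0.006],0.5]
    - [[0,0,0],[0,0,0],0]
    - [[0,0,0],[0,0,0],0]
    - [[0,0,0],[0,0,0],0]
    - [[0,0,0],[0,0,0],0]
    - [[0,0,0],[0,0,0.1],0]
    - [[0,0,0],[0,0,0.3],0]
    - [[0,0,0],[0,0,0.6],0]
    - [[0,0,0],[0,0,1],0]

```text
time: 18.55
tool_pos: [0.4466, -0.1996, 0.1697]
tcp_rot: [-2.637, -1.705, 0.001]
wrist_force: [0.5, -0.5, -0.2]
width: 0.501
```

Run:
```python
from kin import *
s=status.read_state(); print(s["tool_pos"],s["wrist_force"],s["width"])
p,d=read_camera("wrist"); i=camera_info("wrist"); P=cloud(i,d)
m=(P[...,2]>.06)&(P[...,2]<.125)&(np.linalg.norm(P[...,:2]-[.4435,-.2003],axis=-1)<.03); q=P[m]
t=q[q[:,2]>.108]; print("top",len(t),np.median(t,0),q[:,2].max(), (t.min(0)+t.max(0))/2)
```

```text
[ 0.447 -0.2    0.17 ] [ 0.494 -0.525 -0.156] 0.5010994042291416
top 301 [ 0.452 -0.2    0.118] 0.11997160615770273 [ 0.452 -0.201  0.114]
```

The rod's top reads about 5 mm higher than before. I'll check that before going on.

Run:
```python
from kin import *
def proj(i,X): c=i["K"]@(i["R"]@X+i["t"]); return c[:2]/c[2]
out=[]
for c,f in(("scene","scene0"),("wrist","w1")):
    p,d=read_camera(c); i=camera_info(c); np.savez(f"pics/{c}5.npz",p=p,d=d,**i)
    if c=="scene": a,b=p,np.load("pics/scene0.npz")["p"]; bx=(slice(200,280),slice(350,430))
    else: a,b=p,np.load("pics/w1.npz")["p"]; bx=(slice(130,260),slice(260,390))
    out+=[cv2.resize(z[bx][...,::-1],(380,290),interpolation=cv2.INTER_CUBIC) for z in(b,a)]
cv2.imwrite("pics/m5.png",np.vstack([np.hstack(out[:2]),np.hstack(out[2:])]))
```

```text
(no output)
```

View pics/m5.png

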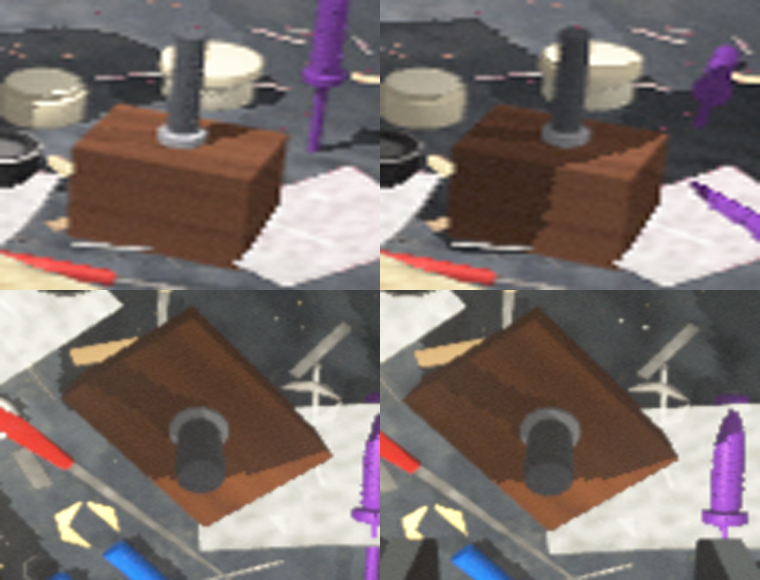

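The rod is seated: collar flush on the stand, and the before (left) and after (right) views match, so the depth reading was noise. Next I'm closing the gripper and moving it to the front of the lid, tilted 35° as before, with the jaw axis along the hinge line.

Request:
move_arm:
  deltas:
    - [[0,0,0],[0,0.1,0.3],1]
    - [[0,0,-0.05],[0,0.4,0.3],1]
    - [[0,0,-0.1],[0,0.7,0.3],1]
    - [[0,0,-0.162],[0,1,0.3],1]
    - [[0,0,-0.162],[0,1,0.3],1]

```text
time: 19.32
tool_pos: [0.4464, -0.0984, 0.1979]
tcp_rot: [-2.83, -1.361, 0.002]
wrist_force: [0.7, -0.7, 0.5]
width: -0.007
```

Request:
move_arm:
  deltas:
    - [[0.06,-0.05,0],[0,0.2,0],1]
    - [[0.12,-0.1,0],[0,0.4,0],1]
    - [[0.18,-0.145,0],[0,0.6,0],1]
    - [[0.24,-0.194,0],[0,0.8,0],1]
    - [[0.303,-0.244,0],[0,1,0],1]
    - [[0.303,-0.244,0],[0,1,0],1]

```text
time: 20.08
tool_pos: [0.4452, -0.0006, 0.1966]
tcp_rot: [-2.501, -1.193, -0.784]
wrist_force: [0.3, -0.3, 0.4]
width: -0.002
```

Request:
move_arm:
  deltas:
    - [[0,0,0],[0,0.1,-0.2],1]
    - [[0,0,0],[0,0.2,-0.45],1]
    - [[0,0,0],[0,0.225,-0.65],1]
    - [[0,0,0],[0,0.225,-0.75],1]
    - [[0,0,0],[0,0.225,-0.75],1]

```text
time: 20.7
tool_pos: [0.4474, 0.0222, 0.1237]
tcp_rot: [-2.5, -1.197, -0.786]
wrist_force: [-0.5, -0.5, -0.4]
width: -0.0
```

```bash
cat > sf.py <<'E'
from kin import *
s=status.read_state(); C=np.array([.4819,.0664,0]); d=s["tool_pos"]-C; R=Rt.from_rotvec(s["tcp_rot"])
print("t",s["time"],"safe xyz mm",d@ux*1e3,d@uy*1e3,d[2]*1e3,"toolz(ux,uy,z)",[R.apply([0,0,1])@v for v in(ux,uy)],"tooly.uy",R.apply([0,1,0])@uy,"F ux,uy,z",s["wrist_force"]@ux,s["wrist_force"]@uy,s["wrist_force"][2],"w",s["width"],"q",s["q"])
E
python3 sf.py; python3 snap.py w6 wrist; python3 snap.py s6 scene
python3 - <<'E'
import cv2,numpy as np
a=cv2.imread("pics/w6.png"); b=cv2.imread("pics/s6.png")[110:260,220:400]
cv2.imwrite("pics/m6.png",np.hstack([cv2.resize(a,(480,300)),cv2.resize(b,(320,300))]))
E
```

```text
t 20.7 safe xyz mm -56.032797919493476 -0.8014557459707707 123.66839393145435 toolz(ux,uy,z) [np.float64(0.5727895544718085), np.float64(0.00041275893587044976)] tooly.uy -0.9999998748051908 F ux,uy,z -0.7424466613376743 0.0881768916223688 -0.4446902350798091 w -5.094658215768022e-05 q [-0.462 -0.198  2.422  0.77   0.934 -0.263]
```

View pics/m6.png

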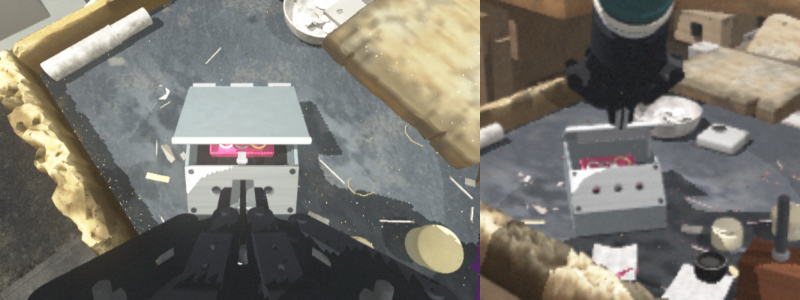

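The wrist view shows the lid ajar, lip at about (243,138) in the composite, with the closed fingers centred at (240,190) in front of it. I'm moving in under the lip, then pushing along the arc.

Request:
move_arm:
  deltas:
    - [[0,0,0],[0.05,0.062,-0.11],1]
    - [[0,0,0],[0.11,0.135,-0.238],1]
    - [[0,0,0],[0.165,0.205,-0.36],1]
    - [[0,0,0],[0.217,0.27,-0.476],1]
    - [[0,0,0],[0.217,0.27,-0.476],1]

```text
time: 21.42
tool_pos: [0.4683, 0.0504, 0.0751]
tcp_rot: [-2.498, -1.197, -0.785]
wrist_force: [0.1, -0.1, -0.2]
width: 0.001
```

```bash
python3 sf.py
```

```text
t 21.425 safe xyz mm -20.982949789361573 0.5901168959481211 75.1049925270654 toolz(ux,uy,z) [np.float64(0.5730806175097523), np.float64(0.0022570170512755117)] tooly.uy -0.9999972368719718 F ux,uy,z -0.009032420543090253 -0.13112919462096725 -0.21944415483230106 w 0.0014294818438097333 q [-0.366 -0.077  2.436  0.876  0.791 -0.328]
```

Request:
move_arm:
  deltas:
    - [[0,0,0],[0.02,0.025,0.023],1]
    - [[0,0,0],[0.041,0.051,0.046],1]
    - [[0,0,0],[0.068,0.085,0.108],1]
    - [[0,0,0],[0.095,0.12,0.17],1]
    - [[0,0,0],[0.123,0.154,0.232],1]
    - [[0,0,0],[0.157,0.195,0.28],1]
    - [[0,0,0],[0.19,0.237,0.325],1]
    - [[0,0,0],[0.224,0.279,0.367],1]
    - [[0,0,0],[0.224,0.279,0.367],1]

```text
time: 22.55
tool_pos: [0.493, 0.0779, 0.1187]
tcp_rot: [-2.494, -1.202, -0.796]
wrist_force: [-25.0, -12.0, 34.3]
width: 0.005
```

```bash
python3 sf.py
cat > ang.py <<'E'
from kin import *
C=np.array([.4819,.0664,0])
for c in("top","scene"):
    p,d=read_camera(c); np.savez(f"pics/l_{c}.npz",p=p,d=d); P=cloud(camera_info(c),d); L=P-C; x=L@ux; y=L@uy; z=L[...,2]
    m=(d>0)&(abs(y)>.025)&(abs(y)<.053)&(x>-.02)&(x<.12)&(z>.075)&(z<.2)
    q=np.c_[x[m],z[m]]; a=np.arctan2(q[:,1]-.062,.063-q[:,0]); print(c,m.sum(),"angle pct",np.percentile(a,[10,50,90]) if m.sum() else None,"r90",np.percentile(np.hypot(q[:,1]-.062,.063-q[:,0]),95) if m.sum() else None)
E
python3 ang.py
```

```text
t 22.55 safe xyz mm 15.957198325596659 -1.475022109256245 118.74234234372166 toolz(ux,uy,z) [np.float64(0.5780271869234216), np.float64(-0.0005724506724045231)] tooly.uy -0.9999880633378126 F ux,uy,z -25.005502697104717 11.922907472457986 34.292271889436456 w 0.005484741479759865 q [-0.277 -0.127  2.378  0.824  0.811 -0.166]
top 298 angle pct [0.951 1.1   1.168] r90 0.1449617073283471
scene 623 angle pct [0.948 1.103 1.142] r90 0.13156951937143183
```

The lid is at about 1.1 rad, but there is a 40 N axial load on the fingertips: they are butting against the catch under the middle of the lid. I'm backing off along the tool axis so that only the very tip bears under the lip.

Request:
move_arm:
  deltas:
    - [[0,0,0],[0,0,0.05],1]
    - [[0,0,0],[0.005,0.006,0.09],1]
    - [[0,0,0],[0.01,0.012,0.124],1]
    - [[0,0,0],[0.01,0.012,0.124],1]

```text
time: 23.15
tool_pos: [0.4926, 0.0787, 0.1256]
tcp_rot: [-2.499, -1.197, -0.789]
wrist_force: [0.1, -0.1, -0.1]
width: 0.0
```

```bash
python3 sf.py; python3 ang.py
```

```text
t 23.15 safe xyz mm 16.278586657896277 -0.60402897329388 125.61337936679193 toolz(ux,uy,z) [np.float64(0.5738549933852937), np.float64(-0.0004909810101486611)] tooly.uy -0.9999998794195133 F ux,uy,z -0.02793654697774623 -0.1360178328225407 -0.14318994804584526 w 0.00024711098201335517 q [-0.272 -0.141  2.372  0.804  0.821 -0.133]
top 331 angle pct [0.926 1.08  1.133] r90 0.15155470124792447
scene 651 angle pct [0.921 1.066 1.105] r90 0.13603189687351952
```

Request:
move_arm:
  deltas:
    - [[0,0,0],[0.037,0.046,0.025],1]
    - [[0,0,0],[0.074,0.092,0.049],1]
    - [[0,0,0],[0.117,0.145,0.065],1]
    - [[0,0,0],[0.16,0.2,0.08],1]
    - [[0,0,0],[0.203,0.252,0.09],1]
    - [[0,0,0],[0.203,0.252,0.09],1]

```text
time: 24.0
tool_pos: [0.5142, 0.1049, 0.1366]
tcp_rot: [-2.497, -1.198, -0.792]
wrist_force: [-3.9, 0.2, 7.2]
width: -0.005
```

```bash
sed -i 's/(z>.075)&(z<.2)/(z>.075)\&(np.hypot(z-.062,x-.063)<.09)/' ang.py; python3 sf.py; python3 ang.py
```

```text
t 24.0 safe xyz mm 50.24899420445186 -1.0706475436744398 136.58704445923888 toolz(ux,uy,z) [np.float64(0.5760884079160277), np.float64(-0.0007031028477250123)] tooly.uy -0.999998991714935 F ux,uy,z -2.2873722151083533 3.203567027190472 7.199808118538207 w -0.005290454879539388 q [-0.194 -0.122  2.333  0.8    0.791 -0.057]
top 196 angle pct [1.366 1.503 1.54 ] r90 0.08694238270091856
scene 792 angle pct [1.364 1.511 1.563] r90 0.08591596160477227
```

The lid is now at about 1.5 rad with light contact. I'm pushing it past upright, easing upward a little.

Request:
move_arm:
  deltas:
    - [[0,0,0],[0.02,0.025,0.03],1]
    - [[0,0,0],[0.05,0.061,0.04],1]
    - [[0,0,0],[0.08,0.098,0.04],1]
    - [[0,0,0],[0.11,0.137,0.04],1]
    - [[0,0,0],[0.11,0.137,0.04],1]
    - [[0,0,0],[0.11,0.137,0.04],1]

```text
time: 24.85
tool_pos: [0.5232, 0.1176, 0.1377]
tcp_rot: [-2.499, -1.197, -0.787]
wrist_force: [-0.5, 0.2, 0.7]
width: 0.003
```

```bash
python3 sf.py; python3 ang.py
```

```text
t 24.85 safe xyz mm 65.72732580153344 -0.08806541103410781 137.71449899075654 toolz(ux,uy,z) [np.float64(0.5729527028609327), np.float64(0.00045090245164342013)] tooly.uy -0.9999998410690595 F ux,uy,z -0.1510781088325289 0.5156264928680003 0.6750773209373461 w 0.0034722776622617907 q [-0.157 -0.107  2.315  0.794  0.772 -0.019]
top 291 angle pct [1.672 1.816 1.845] r90 0.08644411663294363
scene 821 angle pct [1.663 1.813 1.868] r90 0.08475008317867229
```

The lid is over at its stop at about 1.83 rad and the force is gone. I'm backing away clear and doing the final checks.

Request:
move_arm:
  deltas:
    - [[0,0,0],[-0.05,-0.062,0.05],1]
    - [[0,0,0],[-0.15,-0.187,0.25],1]
    - [[0,0,0],[-0.25,-0.31,0.5],1]
    - [[0,0,0],[-0.376,-0.468,0.8],1]
    - [[0,0,0],[-0.376,-0.468,0.8],1]
    - [[0,0,0],[-0.376,-0.468,0.8],1]

```text
time: 25.7
tool_pos: [0.4858, 0.0705, 0.218]
tcp_rot: [-2.5, -1.196, -0.788]
wrist_force: [-0.2, 0.5, -0.3]
width: -0.001
```

```bash
python3 sf.py; python3 ang.py; python3 snap.py s7 scene; python3 -c "
import cv2
cv2.imwrite('pics/m7.png',cv2.resize(cv2.imread('pics/s7.png')[110:300,240:510],(800,563),interpolation=cv2.INTER_CUBIC))"
```

```text
t 25.7 safe xyz mm 5.617691807286031 -0.4537919902112028 217.98506658261346 toolz(ux,uy,z) [np.float64(0.5734980597313833), np.float64(-0.0006751460137109366)] tooly.uy -0.9999995189926303 F ux,uy,z 0.2543540706230382 0.5219430758061726 -0.34177279667306715 w -0.0011509059085006849 q [-0.298 -0.283  2.29   0.685  1.001  0.039]
top 385 angle pct [1.674 1.81  1.844] r90 0.08569147483870687
scene 817 angle pct [1.666 1.813 1.867] r90 0.08449323876927457
```

View pics/m7.png

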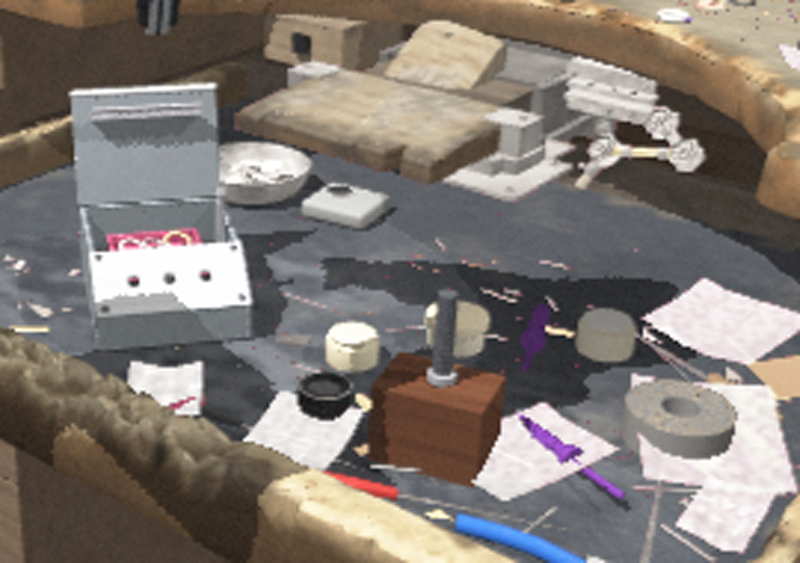

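The final view shows the lid wide open, with the lid panel at (145,145) in the crop. The rod stands upright in the stand (top 447,293; collar 441,376, the same lean in the picture as at the start), and the pots and loupe are where they were. I'm handing the job in.

```bash
python3 -c "
from workcell import order
print(order.finish_job())"
```

```text
the job is handed in; nothing more can be done
None
```

I did the whole job and handed it in at about 26 s of the 61 s allowed. No verdict was reported.

**Finding the latch:** I took the dark-handled rod from the stand and tried the right-hand hole first. It stopped hard at 15 N with the lid still shut, so that pad is rigid. The middle hole's pad gave way, and the lid popped ajar with the tip about 21 mm inside.

**Rod:** It is back upright in the stand. One wrist depth reading put its top about 5 mm too high. The before and after pictures both show the collar flush on the stand with the same lean, so I took that reading as noise.

**Lid:** I swung it up and over. On the way the fingertips butted against what I took for the lid's catch, with about 42 N along the fingers. Only the gripper's body has a 40 N limit, so I don't count this as a breach, but it was close. I backed off at once and finished with only light contact.

**Last checks:** The depth images from the top and scene cameras put the lid at about 1.81 rad. That matches its stop at 1.85 and is past the 1.6 required. The gripper is clear and the wrist force is near zero.

**Bystanders:** In the last picture the pots and loupe look unmoved. I did not measure that. Both purple look-alike rods had fallen over by the end. I never handled them, and they were still on the surface.

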